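# Clear the mini PC's vent and put the cordless things on charge

### The job

Someone has left three cordless things on the vented lid of the small PC and it is running hot: clear the lid by putting each on its own charger. Lay the mouse flat on the rectangular plate, lengthwise between its two end lips, set the earbud case flat on the middle of the round puck, and press the cordless screwdriver's barrel down into the two sprung clips of its cradle until it clicks fully home at both ends. Let go of everything, and do not shift the mug, the USB hub or the ordinary hand screwdriver.

Things in the scene. Friction and masses are not known exactly. Their poses are not given: they have to be found in the camera images.
- pc: small black desktop computer lying flat, 217 (its x) x 244 (its y) x 84 mm high, fixed; its level top is a lid full of dark vent slits, on which the three cordless things lie side by side in a row along its y (about 82 mm apart, order varies), each roughly lengthwise along its x. Origin: centre of the underside, on the desk
- mouse: light grey computer mouse, 100 long (its x, wheel towards +x) x 58 wide (its y) x 36 mm high, 0.1 kg; sides upright from 9 to 17 mm height, rounded above and below. Origin: centre of the underside, z up. Either way round is right on its charger, the rectangular plate
- earbuds: white closed earbud case, a rounded box 60 (its x) x 46 (its y) x 24 mm high, 60 g; sides upright from 10 to 14 mm height, rounded above and below. Origin: centre of the underside, z up. Any yaw is right on its charger, the round puck
- driver: stick screwdriver lying along its x, 0.16 kg: aluminium barrel, 28 mm diameter, between two grey hexagonal collars (32 mm across flats, 61 to 72 mm each side of the middle) that stop it rolling; dark chuck and bit at +x, 72 to 96 mm. Origin: on the barrel's axis midway between the collars, 16 mm above what they lie on. It may roll: only its x axis matters, and either way round fits
- mouse_plate: the mouse's charger: dark rectangular plate 136 (its x) x 84 (its y) mm, fixed, level top at 8 mm, with a lip along each short end (124 mm between the lips, lip tops at 14 mm); the long sides are open. Origin: centre of the underside, on the desk, z up
- puck: the earbud case's charger: dark round disc, 96 mm diameter, level top at 9 mm, fixed. Origin: centre of the underside, on the desk
- cradle: screwdriver's charger: dark base 150 (x) x 52 (y) x 6 mm, fixed. Clips at x = -38 and +38 mm, 14 long, 52 high: cheeks 31 apart (y), flared on top, with sprung balls. Barrel along x goes down between the cheeks, is stopped by the balls at axis height 50 mm and needs a 5 to 15 N push down to click home at axis 30 mm. Fingers have 62 mm free between the clips. Origin: underside centre, on the desk
- hub: bystander: black USB hub, 45 x 105 x 37 mm, with two small dongles and a row of switches, beyond the work. Origin: centre of the underside
- mug: bystander: white mug, 80 mm diameter, 92 mm high, beyond the work. Origin: centre of the underside
- manual_driver: bystander: ordinary hand screwdriver lying on the desk beyond the chargers, about 180 mm long along its x, black handle to -x, blade to +x; it needs no charging and stays where it is. Origin: centre of its length, on the desk

How it is judged:
By the outcome, as a careful person would: the job done as asked, in the order asked, and still so for the second after the job is handed in, with the robot touching nothing.
It also fails if it takes over 88 s, if anything falls off the work surface, if the arm or the gripper's body presses on something with over 40 N, if the wrist force passes 120 N, or if a joint passes its speed limit or range.

### The arm

A 6-joint arm with a two-finger parallel gripper is mounted at the origin on the work surface. World frame = base frame: x ahead of the robot, y to its left, z up, the work surface at z = 0. Lengths are in mm, angles in rad, forces in N, time in s.
With the tool pointing down it reaches from about 275 to 725 mm from the base axis. Payload 5.6 kg.
Tool frame: the origin (TCP) lies on the mounting face of the last link; the fingertips stand 173 mm ahead of it and the grasp point (between the pads) lies 155 mm ahead of it; z points along the fingers, y is the line along which they close (so a half turn about z gives the same grasp; the last joint's range is limited). The gripper opens to 85 mm and grips with 20 to 120 N. Pads are 22 mm wide; open, the fingers measure 114 mm over their backs; the gripper's body (76 mm by 85 mm) begins 54 mm behind the grasp point. The pads swing forward as they close: fully open they stand 13 mm farther back than shut.
Start: joints at [1.478, 0.255, 0.108, 0, -1.424, -0.285], TCP at [202.855, 511.218, 404.683] pointing down, gripper open.
Joint ranges: [-2.95, 2.95], [-1.21, 1.97], [-1.09, 1.5], [-2.87, 1.71], [-2.94, -0.07], [-3.05, 3.05]. Speed limits (rad/s): [2.57, 2.57, 3.14, 3.14, 3.14, 3.14].

### API

Orientations are given as a rotation vector (axis times angle).
In Python, from cell import state, grab_frame, get_calibration, sign_off gives the robot as it stands. The module is installed in compiled form; this text tells all that it offers.
- The arm moves only by the tool step_arm, never from a script. Its argument "moves" is text: rows parted by semicolons, each of 5 numbers parted by spaces: the shift along the world's x, y, z in mm, then the turn about the world's z in rad, then the finger opening in mm, from 0 to 85.4. A call has 1 to 12 rows; each row shifts and turns the commanded pose from where the row before left it; what a row does not reach is not made up. A row lasts 1/12 s, in which the tool goes at most 41.7 mm and 7.16 degrees, less where a joint would pass 70% of its speed; a pose out of reach is approached as far as the arm can. A call is refused whole if a number of a shift passes 41.7 or a number of a turn 0.125, either way. A call with a gripper value outside its range is refused whole. The fingers move at their own pace and stop on an object; "newtons" is the grip in N (left out, the last holds). Time passes only in rows, so rows that do not move let the fingers close. It gives the time, the measured TCP pose, the force, the opening and the grip force at its end, in the units of the state.
- state(): the state, without advancing time (a new reading comes with each control period).
- grab_frame(name): name is "scene" or "top" or "wrist"; returns (picture, depth): 420x560x3 uint8, red, green, blue; 420x560 float32, mm along the optical axis (not along the pixel's ray), 0 where there is no reading.
- get_calibration(name): a dict with "intrinsics" (3x3 intrinsics, pixels), "R" (3x3) and "t" (3): a world point X has camera coordinates R X + t. Camera axes: x right, y down, z forward; pixel columns grow to the right and rows downward; lengths in mm; the calibration is good to about 2 mm. A picture is of the moment at which its call begins: read the wrist's pose just before it. get_calibration takes no time and is no camera call; for the wrist camera it gives the pose at the moment of the call.
- sign_off(): hands the job in; it is judged then, once.
The state is a dict: "time_s": time; "joints": joint angles; "joint_vel": joint speeds; "joint_efforts": joint torques, N m; "tool_pos": TCP position; "tcp_rot": TCP orientation; "force": force on the tool from outside, world axes, zero at the start; "wrist_torque": the same for the moment, N m; "grip_width": opening from 0.0 (shut) to 1.0 (fully open); "grip_force": force on a finger pad.
Only numpy, scipy, OpenCV 4.12 (cv2) and the standard library are available. Lean on these libraries where they do the work, as an engineer would, in place of code of your own. Each camera call takes 0.05 s, during which the arm holds its last target. There are 200 camera calls.

## Working session

There is one attempt and no reset: what is moved stays moved. The work goes in short steps, Python scripts to look and compute and a tool call to move; the robot and the scene stay as the last step left them, time stands still between calls to the robot, and variables do not carry over. Pictures are saved under pics/ and viewed, at most 14 in all, crops included, and the job is handed in when it is done.

Besides the shell and the picture viewer there is one more tool, called in YAML: its name, and indented under it one key for each argument. step_arm: Moves the arm, as the interface text tells. Its arguments: {"type":"object","properties":{"moves":{"type":"string"},"newtons":{"type":"number"}},"required":["moves"]}

```bash
mkdir -p pics; ls; cat > h.py <<'E'
import numpy as np, cv2
from cell import state, grab_frame, get_calibration
def cloud(name):
    im,d=grab_frame(name); c=get_calibration(name)
    K,R,t=[np.array(c[k],float) for k in("intrinsics","R","t")]
    v,u=np.indices(d.shape)
    P=np.stack([(u-K[0,2])/K[0,0]*d,(v-K[1,2])/K[1,1]*d,d],-1)
    W=(P-t.ravel())@R   # R^T (P-t)
    W[d==0]=np.nan
    return im,d,W
def save(n,im): cv2.imwrite(f"pics/{n}.png",im[...,::-1])
E
python3 - <<'E'
from h import *
print(state())
for n in("top","scene"):
    im,d,W=cloud(n); save(n,im); np.save(n+"_W.npy",W); np.save(n+"_im.npy",im)
    c=get_calibration(n); print(n,c)
E
```

```text
pics
{'time_s': 0.0, 'joints': array([ 1.47758956e+00,  2.55734245e-01,  1.06987768e-01, -4.90945431e-04,
       -1.42391941e+00, -2.84584833e-01]), 'joint_vel': array([-0.00175737, -0.00181015,  0.00017705,  0.00078461, -0.00056785,
       -0.00052794]), 'joint_efforts': array([ 1.47227693e-03, -3.86635959e+01,  2.37941694e+01,  5.36519900e+00,
       -6.10400792e-03,  1.10056007e-05]), 'tool_pos': array([202.75483581, 511.07189639, 403.79310436]), 'tcp_rot': array([ 3.08381572e+00, -5.89664160e-01, -4.78404807e-04]), 'force': array([-0.26170416,  0.23952465, -0.33246257]), 'wrist_torque': array([-0.03790921, -0.03469952, -0.0180244 ]), 'grip_force': 0.0, 'grip_width': 1.0022575349296494}
top {'intrinsics': array([[503.86071199,   0.        , 272.43224721],
       [  0.        , 503.86071199, 208.35598919],
       [  0.        ,   0.        ,   1.        ]]), 'R': array([[ 0.00357983, -0.99999148,  0.00205614],
       [-0.99561093, -0.00375643, -0.0935134 ],
       [ 0.09352033, -0.00171235, -0.9956159 ]]), 't': array([ -37.70311247,  629.34036413, 1280.89369511])}
scene {'intrinsics': array([[406.60168025,   0.        , 281.30337985],
       [  0.        , 406.60168025, 214.47135772],
       [  0.        ,   0.        ,   1.        ]]), 'R': array([[ 0.87197969,  0.48953697,  0.00223153],
       [ 0.26020365, -0.45961268, -0.84914677],
       [-0.4146631 ,  0.74101939, -0.52815223]]), 't': array([-541.54865913,  -84.8466708 , 1325.52437086])}
```

View pics/top.png

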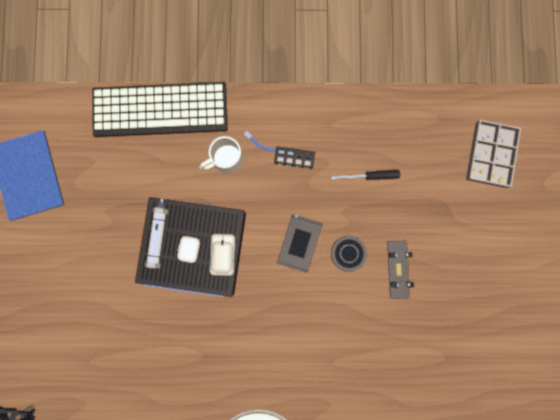

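View pics/scene.png

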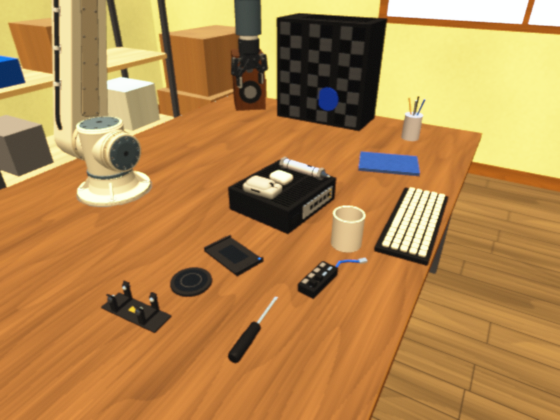

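The top view shows the PC at (190,246). On it are the driver (157,237), earbud case (189,249) and mouse (222,254). The mouse plate is at (300,243), the puck at (349,254) and the cradle at (399,269). The scene view agrees with this.

```bash
python3 - <<'E'
from h import *
W=np.load("top_W.npy"); im=np.load("top_im.npy")
S=np.load("scene_W.npy")
Z=W[...,2]
def blob(m,name,box):
    x0,y0,x1,y1=box; mm=np.zeros_like(m); mm[y0:y1,x0:x1]=m[y0:y1,x0:x1]
    n,l,st,_=cv2.connectedComponentsWithStats(mm.astype(np.uint8))
    k=1+np.argmax(st[1:,4]); P=W[l==k]; P=P[~np.isnan(P[:,0])]
    r=cv2.minAreaRect(P[:,:2].astype(np.float32))
    print(name,len(P),"mean",P.mean(0).round(1),"rect",np.round(r[0],1),np.round(r[1],1),round(r[2],1),"z pct",np.percentile(P[:,2],[5,50,95]).round(1))
print("table z",np.nanmedian(Z[320:380,100:400]), "scene table", np.nanmedian(S[330:400,20:150,2]))
b=im.astype(int).sum(2); g=im.astype(int)
blob(Z>70,"pc",(125,185,255,305))
blob(Z>92,"driver",(140,190,174,280))
blob((Z>90),"ear",(174,230,205,270))
blob((Z>92),"mouse",(206,225,242,285))
dark=(g.max(2)-g.min(2)<30)&(b<330)
blob(dark,"plate",(270,205,330,280))
blob(dark,"puck",(325,230,372,278))
blob(dark,"cradle",(378,232,425,305))
blob(Z>30,"clips",(378,232,425,305))
m=(S[...,2]>90); 
for nm,(x0,y0,x1,y1) in dict(mouse=(235,170,285,205),ear=(265,160,295,190),drv=(275,150,330,182)).items():
    print("scene",nm,np.nanpercentile(S[y0:y1,x0:x1,2],[20,50,90,99]).round(1))
E
```

```text
table z 0.2850692394108721 scene table 0.6646197676858675
pc 8646 mean [528.1 167.6  90.8] rect [529.1 169.7] [245. 219.] 82.3 z pct [ 79.9  85.  117.3]
driver 772 mean [554.3 246.2 110.5] rect [561.9 247.1] [ 36.5 167.4] 83.5 z pct [101.4 111.1 117.2]
ear 459 mean [522.  169.2 105.8] rect [522.4 171.1] [48.6 60.4] 79.2 z pct [ 98.4 106.4 110.7]
mouse 980 mean [509.7  85.9 114.1] rect [509.6  86.9] [59.  99.6] 89.7 z pct [103.4 115.7 122.4]
plate 721 mean [ 552.7 -106.     8.8] rect [ 554.  -109.7] [ 79.7 104.5] 72.6 z pct [ 4.   8.8 14. ]
puck 731 mean [ 514.2 -235.9    9.7] rect [ 514.5 -236.1] [78.3 79.2] 74.1 z pct [ 5.6  9.9 14.1]
cradle 134 mean [ 434.4 -363.    22.7] rect [ 426.9 -366.4] [38.8 51.7] 3.7 z pct [ 3.5 12.  52. ]
clips 40 mean [ 511.2 -383.6   47.6] rect [ 511.2 -383.9] [12.7 14.2] 0.4 z pct [41.4 47.4 54.1]
scene mouse [ 73.9  85.3 116.8 121.6]
scene ear [ 84.3  95.2 112.8 121.2]
scene drv [  0.3  84.  110.  116.1]
```

step_arm:
  moves: "28 -38 0 0.042 85;28 -38 0 0.042 85;28 -38 0 0.042 85;28 -38 0 0.042 85;28 -38 0 0.042 85;28 -38 0 0.042 85;28 -38 0 0.042 85;28 -38 0 0.042 85;28 -38 0 0.042 85;0 0 0 0 85;0 0 0 0 85"

```text
time_s: 1.02
tool_pos: [426.2, 207.4, 404.2]
tcp_rot: [3.141, -0.007, -0.001]
force: [0.6, -0.2, 0.4]
grip_width: 0.999
grip_force: 0.0
```

```bash
python3 - <<'E'
from h import *
c=get_calibration("wrist");im,d,W=cloud("wrist"); save("w1",im); np.save("w1_W.npy",W); np.save("w1_im.npy",im)
s=state();print(s["tool_pos"],s["tcp_rot"]);R=np.array(c["R"]);print("cam at",-R.T@np.array(c["t"]).ravel(),R.round(3),c["intrinsics"])
E
```

```text
[425.57277304 208.59631084 404.25524379] [ 3.14127868e+00 -3.95697888e-03 -1.36365589e-03]
cam at [505.87231189 207.30673307 373.88946144] [[-0.003 -1.     0.   ]
 [-0.95   0.003  0.312]
 [-0.312  0.001 -0.95 ]] [[371.97613821   0.         276.49789194]
 [  0.         371.97613821 207.6093588 ]
 [  0.           0.           1.        ]]
```

View pics/w1.png

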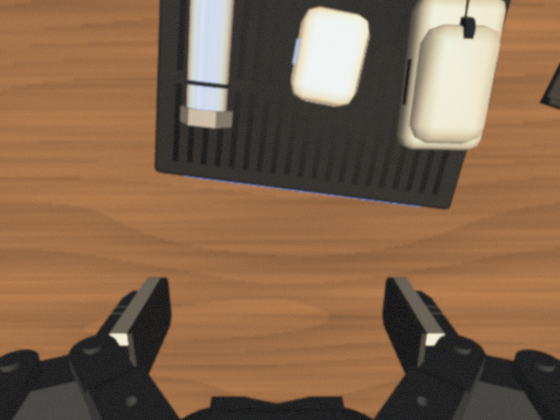

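The wrist view shows the driver's lower collar (207,117), the earbud case (330,55) and the mouse (450,75) cut off at the top. I'll move on to get all three in frame.

step_arm:
  moves: "21 -20 0 0 85;21 -20 0 0 85;21 -19 0 0 85;0 0 0 0 85;0 0 0 0 85"

```text
time_s: 1.48
tool_pos: [488.5, 150.9, 404.0]
tcp_rot: [3.141, -0.0, -0.002]
force: [-0.3, 0.9, -0.6]
grip_width: 0.999
grip_force: 0.0
```

```bash
cat > pc.py <<'E'
from h import *
import sys
n=sys.argv[1]
im,d,W=cloud("wrist"); save(n,im); Z=W[...,2]
s=state();print(s["tool_pos"],s["tcp_rot"])
m=(Z>93)&(Z<130)
k,l,st,_=cv2.connectedComponentsWithStats(m.astype(np.uint8))
for i in range(1,k):
    if st[i,4]<800: continue
    P=W[l==i]; r=cv2.minAreaRect(P[:,:2].astype(np.float32))
    print(st[i],"rect",np.round(r[0],1),np.round(r[1],1),round(r[2],1),"z",np.percentile(P[:,2],[5,50,99]).round(1))
print("lid",np.nanmedian(Z[(Z>75)&(Z<92)]))
E
python3 pc.py w2
```

```text
[487.99427996 151.316932   404.25913278] [ 3.14154670e+00  1.27400935e-03 -1.40492832e-03]
[ 110    0   57  214 9291] rect [550.8 250.6] [ 37.  144.4] 83.3 z [102.8 112.9 117.5]
[  318    95    90   135 10470] rect [510.7  88.3] [ 59.2 100.1] 88.5 z [104.2 117.6 121.9]
[ 215  104   71   87 4988] rect [523.3 172.3] [47.9 60.6] 79.8 z [100.7 107.8 110.1]
lid 84.80704702685512
```

View pics/w2.png

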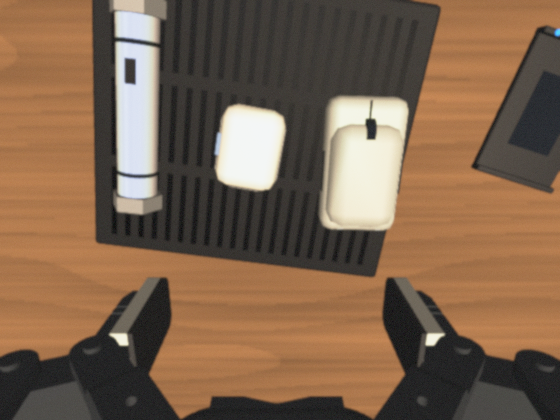

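The wrist view now shows all three: the driver with collars at (138,3) and (137,202), the case at (250,147) and the mouse at (363,163). Sizes and heights match the text. Next is a flight over the chargers.

step_arm:
  moves: "0 -39 0 0 85;0 -39 0 0 85;0 -39 0 0 85;0 -39 0 0 85;0 -39 0 0 85;0 -39 0 0 85;0 -39 0 0 85;0 -39 0 0 85;0 -39 0 0 85;0 -39 0 0 85;0 0 0 0 85;0 0 0 0 85"

```text
time_s: 2.53
tool_pos: [488.3, -239.9, 404.3]
tcp_rot: [-3.141, 0.002, 0.001]
force: [-0.6, 0.3, -0.5]
grip_width: 0.994
grip_force: 0.0
```

```bash
python3 - <<'E'
from h import *
im,d,W=cloud("wrist"); save("w3",im); np.save("w3_W.npy",W); np.save("w3_im.npy",im)
s=state();print(s["tool_pos"],s["tcp_rot"])
g=im.astype(int); Z=W[...,2]
print("table",np.nanmedian(Z[Z<4]))
m=((Z>4.5)&(Z<70)); m[260:]=0
m=cv2.morphologyEx(m.astype(np.uint8),cv2.MORPH_OPEN,np.ones((3,3)))
k,l,st,_=cv2.connectedComponentsWithStats(m)
for i in range(1,k):
    if st[i,4]<100: continue
    P=W[l==i]; r=cv2.minAreaRect(P[:,:2].astype(np.float32)); c=cv2.minEnclosingCircle(P[:,:2].astype(np.float32))
    print(st[i],"rect",np.round(r[0],1),np.round(r[1],1),round(r[2],1),"circ",np.round(c[0],1),round(c[1],1),"z",np.percentile(P[:,2],[5,50,99]).round(1))
E
```

```text
[ 488.46146542 -238.85310187  404.44439281] [-3.14103083e+00 -6.60563480e-04  5.11043688e-04]
table 0.7054789431454465
[   81    26   115   167 13051] rect [ 541.6 -104.6] [ 84.5 136.1] 73.0 circ [ 541.8 -105.2] 78.7 z [ 7.6  9.  15.7]
[ 224   92   97   97 7368] rect [ 515.9 -233.8] [94.5 93.3] 89.7 circ [ 515.9 -233.9] 47.6 z [ 8.6 10.  11.9]
[ 371  106   79  144 7985] rect [ 475.2 -363.5] [149.5  53.6] 1.8 circ [ 475. -364.] 78.2 z [ 5.5  7.2 53.6]
```

View pics/w3.png

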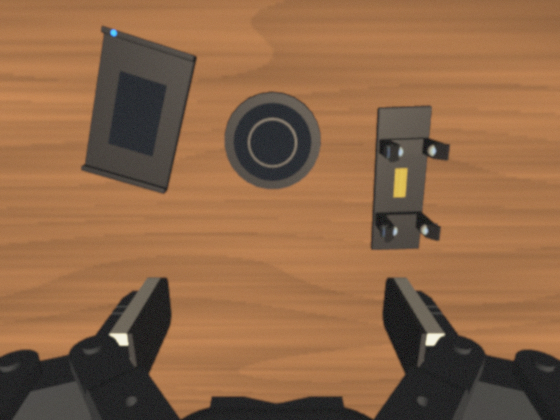

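The charger view is clean: plate (139,108), puck (272,140) and cradle (400,178), all with matching sizes. Now the mouse.

step_arm:
  moves: "3 40 0 0 70;3 41 0 0 70;3 41 0 0 70;3 41 0 0 70;3 41 0 0 70;3 41 0 0 70;2 41 0 0 70;2 41 0 -0.026 70;0 0 0 0 70;0 0 -40 0 70;0 0 -40 0 70;0 0 0 0 70"
  newtons: 25

```text
time_s: 3.58
tool_pos: [506.1, 88.7, 316.9]
tcp_rot: [3.138, -0.037, -0.024]
force: [-2.7, -0.5, -1.2]
grip_width: 0.823
grip_force: 0.0
```

```bash
python3 pc.py w4
```

```text
[507.98001465  88.48680528 321.53986157] [ 3.13807571 -0.03617477 -0.01348456]
[  219   130   117   181 19468] rect [515.4  87.7] [58.8 98.3] 88.5 z [109.1 122.2 126.3]
[  69  146   99  116 9764] rect [526.9 171.6] [48.7 61. ] 79.5 z [104.5 112.3 114.5]
lid 89.51522903305224
```

View pics/w4.png

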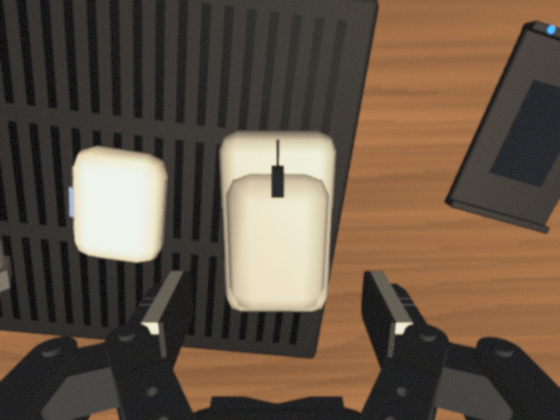

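The mouse is centred between the pads at (278,220), and the earbud case has clearance. Descending.

step_arm:
  moves: "0 0 -30 0 70;0 0 -25 0 70;0 0 0 0 70;0 0 0 0 70"

```text
time_s: 3.97
tool_pos: [510.9, 88.0, 271.8]
tcp_rot: [3.141, -0.038, 0.003]
force: [1.1, 0.1, 0.6]
grip_width: 0.821
grip_force: 0.0
```

step_arm:
  moves: "0 0 -12 0 70;0 0 0 0 70;0 0 0 0 50;0 0 0 0 50;0 0 0 0 50;0 0 0 0 50;0 0 0 0 50"
  newtons: 25

```text
time_s: 4.55
tool_pos: [511.1, 87.6, 260.2]
tcp_rot: [-3.14, 0.039, -0.006]
force: [-2.5, 0.6, 7.2]
grip_width: 0.673
grip_force: 28.7
```

step_arm:
  moves: "0 0 5 0 50;0 0 15 0 50;0 0 35 0 50;0 0 35 0 50;0 0 0 0 50;0 0 0 0 50"
  newtons: 30

```text
time_s: 5.05
tool_pos: [510.7, 87.4, 350.6]
tcp_rot: [-3.139, 0.041, -0.008]
force: [-0.4, -0.4, -2.6]
grip_width: 0.669
grip_force: 33.1
```

```bash
python3 pc.py w5; python3 -c "
from h import *
print(state())"
```

```text
[510.18035095  87.34170168 348.54358481] [-3.14007068e+00  4.08482083e-02 -2.04209613e-03]
[   0   10   49  275 8334] rect [554.5 240.6] [ 21. 157.] 83.3 z [ 96.  105.8 114.8]
[ 102  153   83   99 6912] rect [522.1 171.4] [48.6 61.3] 79.5 z [ 97.8 105.4 107.6]
lid 82.26673646176745
{'time_s': 5.1, 'joints': array([ 4.72270709e-01,  2.15242175e-01, -8.76817354e-02, -5.28336342e-04,
       -1.26613636e+00,  1.07266775e+00]), 'joint_vel': array([ 0.00119659,  0.02598567, -0.04672723, -0.00922118,  0.00591092,
       -0.0006729 ]), 'joint_efforts': array([-1.64075091e-02, -3.78241682e+01,  2.47273868e+01,  5.68481416e+00,
       -6.64858977e-03, -4.20626861e-05]), 'tool_pos': array([510.18035095,  87.34170168, 348.54358481]), 'tcp_rot': array([-3.14007068e+00,  4.08482083e-02, -2.04209613e-03]), 'force': array([ 0.19544182, -0.39664349, -2.69799594]), 'wrist_torque': array([-0.01480011,  0.07064647,  0.0785248 ]), 'grip_force': 33.05373787879944, 'grip_width': 0.6719718406709642}
```

View pics/w5.png

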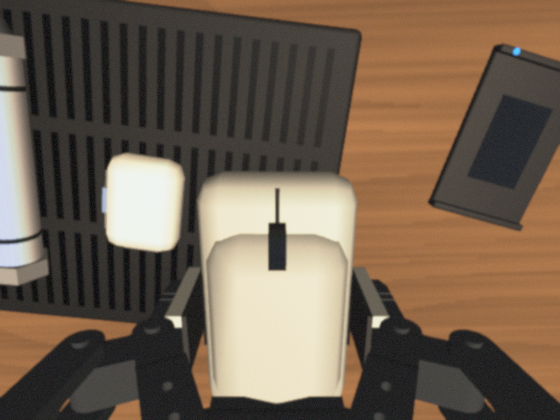

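The mouse is held squarely at (278,290). Carrying it to the plate.

step_arm:
  moves: "5 -33 0 -0.045 50;5 -33 0 -0.045 50;5 -33 0 -0.045 50;5 -33 0 -0.045 50;5 -33 0 -0.045 50;6 -27 0 -0.046 50;0 0 -25 0 50;0 0 -35 0 50;0 0 -35 0 50;0 0 -25 0 50;0 0 0 0 50;0 0 0 0 50"

```text
time_s: 6.1
tool_pos: [540.6, -104.8, 226.2]
tcp_rot: [3.106, -0.464, -0.008]
force: [0.1, 0.2, -1.1]
grip_width: 0.671
grip_force: 33.0
```

```bash
python3 -c "
from h import *
im,d,W=cloud('wrist');save('w6',im);print(state())"
```

```text
{'time_s': 6.15, 'joints': array([ 9.28690738e-02,  3.77023861e-01, -1.90829891e-01,  9.26163678e-04,
       -1.00352431e+00,  1.18112842e+00]), 'joint_vel': array([ 0.00143276, -0.03021953,  0.03780896,  0.00461783,  0.00314351,
       -0.00179041]), 'joint_efforts': array([-1.16162805e-01, -4.04291582e+01,  1.92383534e+01,  4.38722178e+00,
       -5.70521748e-02, -3.63114659e-04]), 'tool_pos': array([ 541.6128471 , -104.7720016 ,  228.18917506]), 'tcp_rot': array([ 3.10629139e+00, -4.63595265e-01, -5.94040735e-04]), 'force': array([-0.57365773,  0.1164817 ,  0.37334902]), 'wrist_torque': array([ 0.04631842, -0.00543571, -0.01906949]), 'grip_force': 33.038949966430664, 'grip_width': 0.6760573078475633}
```

View pics/w6.png

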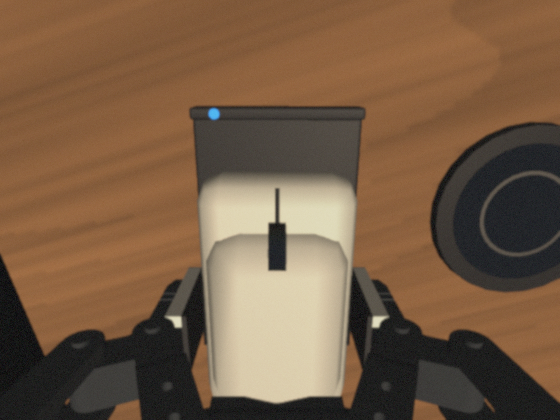

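The mouse is aligned with the plate, whose far lip runs straight at row 113. Lowering.

step_arm:
  moves: "0 0 -20 0 50;0 0 -15 0 50;0 0 -5 0 50;0 0 -3 0 50;0 0 0 0 50;0 0 0 0 50"

```text
time_s: 6.65
tool_pos: [542.0, -104.7, 186.1]
tcp_rot: [-3.107, 0.464, -0.004]
force: [0.7, -0.3, -0.7]
grip_width: 0.672
grip_force: 33.1
```

step_arm:
  moves: "0 0 -2 0 50;0 0 0 0 50;0 0 0 0 50"

```text
time_s: 6.9
tool_pos: [542.1, -104.7, 184.3]
tcp_rot: [-3.107, 0.464, -0.005]
force: [-0.2, 1.0, 6.7]
grip_width: 0.673
grip_force: 33.8
```

step_arm:
  moves: "0 0 0 0 72;0 0 0 0 72;0 0 0 0 72;0 0 0 0 72;0 0 15 0 72;0 0 40 0 72;0 0 40 0 72;0 0 40 0 72;0 0 30 0 72;0 0 0 0 72;0 0 0 0 72"

```text
time_s: 7.82
tool_pos: [541.6, -104.7, 349.8]
tcp_rot: [-3.106, 0.464, -0.007]
force: [-0.4, 0.8, -0.8]
grip_width: 0.842
grip_force: 0.0
```

```bash
cat > ck.py <<'E'
from h import *
import sys
lo,hi,x0,x1,y0,y1=map(float,sys.argv[2:])
im,d,W=cloud("wrist"); save(sys.argv[1],im); Z=W[...,2]
s=state();print(s["tool_pos"],s["tcp_rot"])
b=(W[...,0]>x0)&(W[...,0]<x1)&(W[...,1]>y0)&(W[...,1]<y1)
m=b&(Z>lo)&(Z<hi)
k,l,st,_=cv2.connectedComponentsWithStats(m.astype(np.uint8))
for i in range(1,k):
    if st[i,4]<300: continue
    P=W[l==i]; r=cv2.minAreaRect(P[:,:2].astype(np.float32))
    print(st[i],"rect",np.round(r[0],1),np.round(r[1],1),round(r[2],1),"z",np.percentile(P[:,2],[5,50,99]).round(1))
E
python3 ck.py w7 18 70 440 660 -180 -30;python3 ck.py w7 4 70 440 660 -180 -30
```

```text
[ 541.13007404 -104.61007317  347.83756563] [-3.10630674e+00  4.64759413e-01 -8.58565439e-04]
[ 241  127   73  119 8339] rect [ 541.8 -104.7] [58.6 97.3] 73.1 z [26.6 39.5 43.7]
[ 540.94764298 -104.60143894  346.72297632] [-3.10679701e+00  4.64801641e-01  2.76285600e-03]
[  225   100   107   158 15372] rect [ 540.8 -105.7] [ 84.2 136. ] 72.9 z [ 6.6 29.7 44.4]
```

The mouse sits at (541.8,-104.7) and 73°, flat and centred. Next the earbud case.

step_arm:
  moves: "-2 39 0 0.03 62;-2 39 0 0.03 62;-2 39 0 0.03 62;-3 40 0 0.026 62;-3 40 0 0 62;-3 40 0 0 62;-3 40 0 0 62;0 0 0 0 62;0 0 -30 0 62;0 0 -30 0 62;0 0 0 0 62;0 0 0 0 62"

```text
time_s: 8.92
tool_pos: [522.7, 171.8, 285.6]
tcp_rot: [3.125, -0.283, -0.007]
force: [1.1, 0.1, 0.9]
grip_width: 0.726
grip_force: 0.0
```

```bash
python3 ck.py w8 96 130 480 570 130 215
```

```text
[523.52233351 172.08626241 287.65721493] [ 3.12684840e+00 -2.83120662e-01 -1.40766512e-03]
[  222   198   107   123 11866] rect [526.7 171.9] [47.8 58.2] 79.7 z [102.2 109.7 111.7]
[179 268  25  57 384] rect [529.7 202.6] [23.2  6.7] 6.4 z [121.3 126.2 130. ]
[350 268  25  55 375] rect [518.3 140.9] [ 6.5 24. ] 63.9 z [121.3 126.2 130. ]
```

View pics/w8.png

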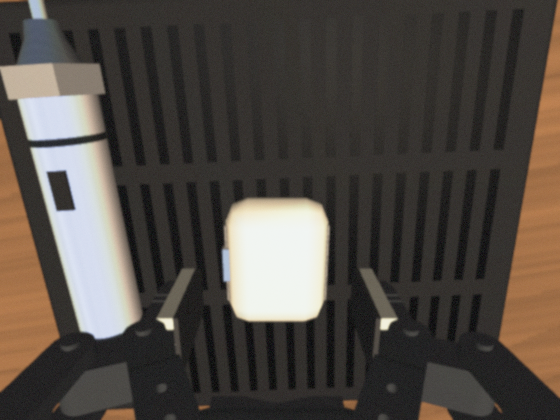

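The case (278,260) is centred and square between the pads. Descend and grip.

step_arm:
  moves: "1 0 -15 0 62;0 0 -12 0 62;0 0 0 0 62;0 0 0 0 62;0 0 0 0 38;0 0 0 0 38;0 0 0 0 38;0 0 0 0 38;0 0 0 0 38"
  newtons: 25

```text
time_s: 9.72
tool_pos: [524.9, 172.5, 262.6]
tcp_rot: [-3.128, 0.283, -0.005]
force: [-0.8, -0.0, 6.3]
grip_width: 0.529
grip_force: 27.6
```

step_arm:
  moves: "0 0 5 0 38;0 0 15 0 38;0 0 30 0 38;0 0 35 0 38;0 0 0 0 38;0 0 0 0 38"
  newtons: 30

```text
time_s: 10.22
tool_pos: [524.6, 172.6, 348.3]
tcp_rot: [-3.125, 0.283, -0.007]
force: [-0.2, 0.2, -2.3]
grip_width: 0.53
grip_force: 31.5
```

```bash
python3 ck.py w9 130 220 460 590 150 195
```

```text
[524.16434466 172.37060528 346.37590649] [-3.12726048e+00  2.83698716e-01 -1.27261405e-03]
[  201   222   148   146 15813] rect [524.4 172.5] [45.  61.1] 90.0 z [183.9 191.6 213. ]
```

View pics/w9.png

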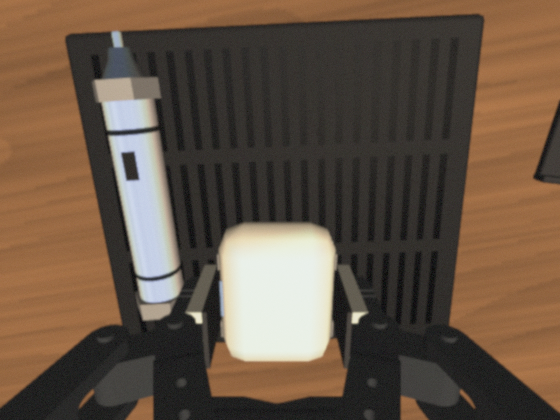

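The case is held level at (278,290). Carrying it to the puck.

step_arm:
  moves: "-1 -40 0 0 38;-1 -41 0 0 38;-1 -41 0 0 38;-1 -41 0 0 38;-1 -41 0 0 38;-1 -41 0 0 38;-1 -41 0 0 38;-1 -40 0 0 38;-1 -40 0 0 38;0 -40 0 0 38;0 0 -30 0 38;0 0 -30 0 38"

```text
time_s: 11.27
tool_pos: [515.0, -236.1, 284.9]
tcp_rot: [3.128, -0.29, 0.003]
force: [0.5, 1.1, -2.6]
grip_width: 0.531
grip_force: 31.5
```

step_arm:
  moves: "0 0 -35 0 38;0 0 -25 0 38;0 0 0 0 38;0 0 0 0 38;0 0 0 0 38"

```text
time_s: 11.68
tool_pos: [516.0, -233.9, 227.0]
tcp_rot: [3.128, -0.282, 0.002]
force: [-0.5, 0.5, 0.1]
grip_width: 0.533
grip_force: 31.5
```

```bash
python3 ck.py w10 5 30 440 590 -300 -170
```

```text
[ 516.150088   -233.83934007  227.6336173 ] [ 3.12796735 -0.28258306  0.00487149]
[  194   152   172   124 11538] rect [ 529.8 -238.4] [93.7 67.3] 77.6 z [ 9.  10.3 11.9]
```

View pics/w10.png

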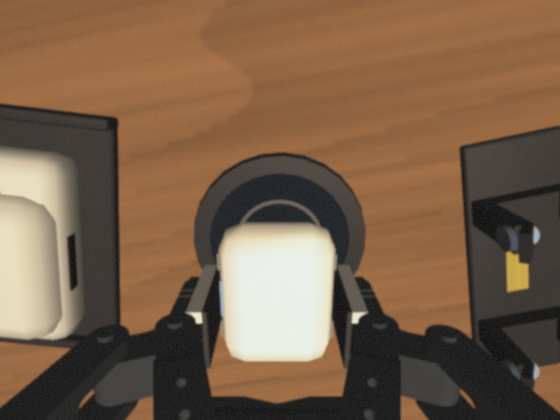

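Over the puck, whose visible top half is centred at column 279 against the case's 278. Lowering from 227 to about 187.

step_arm:
  moves: "0 0 -18 0 38;0 0 -14 0 38;0 0 -5 0 38;0 0 0 0 38;0 0 0 0 38;0 0 -2 0 38;0 0 0 0 38;0 0 0 0 38"

```text
time_s: 12.4
tool_pos: [515.8, -233.8, 187.6]
tcp_rot: [3.128, -0.283, 0.003]
force: [0.7, 0.7, 0.9]
grip_width: 0.531
grip_force: 31.8
```

step_arm:
  moves: "0 0 -2 0 38;0 0 0 0 38;0 0 0 0 38"

```text
time_s: 12.65
tool_pos: [515.7, -233.7, 187.6]
tcp_rot: [3.128, -0.282, 0.004]
force: [-4.4, 3.1, 15.5]
grip_width: 0.53
grip_force: 33.6
```

step_arm:
  moves: "0 0 1 0 38;0 0 0 0 62;0 0 0 0 62;0 0 0 0 62;0 0 0 0 62;0 0 15 0 62;0 0 40 0 62;0 0 40 0 62;0 0 40 0 62;0 0 40 0 62;0 0 0 0 62;0 0 0 0 62"

```text
time_s: 13.65
tool_pos: [515.8, -233.9, 363.5]
tcp_rot: [3.128, -0.284, 0.009]
force: [-0.4, -0.7, -1.3]
grip_width: 0.728
grip_force: 0.0
```

```bash
python3 ck.py w11 20 70 440 590 -300 -170;python3 ck.py w11 4.5 70 440 590 -300 -170; python3 ck.py w11 40 70 380 590 -440 -310
```

```text
[ 515.31554453 -233.61958401  361.08336151] [-3.12837912e+00  2.83830065e-01 -2.34085384e-03]
[ 248  152   57   69 3565] rect [ 513.1 -232.2] [47.6 60.3] 79.6 z [23.1 30.2 32.7]
[ 515.06729008 -233.54910354  359.79247319] [-3.12806341e+00  2.83802466e-01  1.93429421e-03]
[ 226  126  106  104 8599] rect [ 514.5 -234.8] [93.5 93.8] 81.4 z [ 7.2  9.1 33.3]
[ 515.0004121  -233.55876526  359.16827627] [-3.12808212  0.28378815  0.00421335]
[455 150  27  21 456] rect [ 512.9 -382.2] [15.1 14.7] 88.4 z [41.4 47.8 53.7]
[406 160  21  23 351] rect [ 511.5 -344.2] [14.7 15.1] 2.3 z [41.2 47.3 53.8]
[461 237  25  23 398] rect [ 436.8 -384.8] [15.3 15.4] 2.4 z [41.4 47.6 53.6]
[416 247  19  23 312] rect [ 435.4 -346.5] [15.3 14.8] 2.1 z [41.4 46.9 53.7]
```

View pics/w11.png

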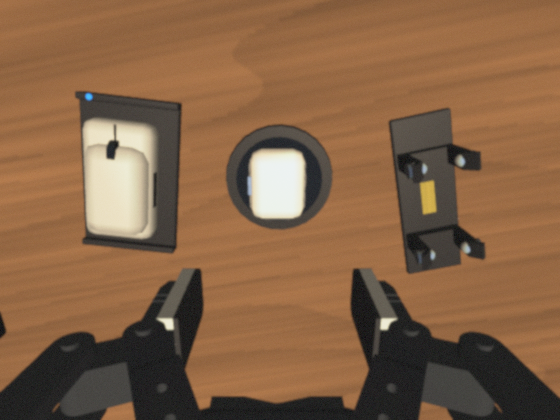

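The case lies flat on the puck at (513,-232), about 3 mm off its centre. The cradle's clips give a centre of about (475,-364) and an angle of 1.8°. Next the driver.

step_arm:
  moves: "3 40 0 0.033 50;3 40 0 0.033 50;3 41 0 0 50;3 41 0 0 50;3 41 0 0 50;3 40 0 0 50;3 40 0 0 50;3 40 0 0 50;3 40 0 0 50;3 40 0 0 50;3 40 0 0 50;2 40 0 0 50"

```text
time_s: 14.8
tool_pos: [549.9, 251.3, 358.9]
tcp_rot: [3.134, -0.18, -0.004]
force: [0.7, -0.5, -0.2]
grip_width: 0.584
grip_force: 0.0
```

step_arm:
  moves: "0 0 0 0 50;0 0 0 0 50;0 0 0 0 50"

```text
time_s: 15.05
tool_pos: [550.2, 249.3, 359.1]
tcp_rot: [3.134, -0.179, -0.003]
force: [-0.5, 0.9, 0.7]
grip_width: 0.584
grip_force: 0.0
```

```bash
python3 ck.py w12 94 130 440 680 210 300; python3 - <<'E'
from h import *
im,d,W=cloud("wrist"); X,Y,Z=[W[...,i] for i in range(3)]
print(state()["tool_pos"],state()["tcp_rot"])
m=(Z>96)&(Z<125)&(abs(Y-249)<40)&(X>440)&(X<680)
P=W[m]; c0=np.array([550.5,249.5]); 
for it in range(3):
    vx,vy,x0,y0=cv2.fitLine(P[P[:,2]>108][:,:2].astype(np.float32),cv2.DIST_HUBER,0,.01,.01).ravel()
    break
if vx<0: vx,vy=-vx,-vy
print("axis angle",np.arctan2(vy,vx),"pt",x0,y0)
s=(P[:,:2]-c0)@[vx,vy]; o=(P[:,:2]-c0)@[-vy,vx]
for a in range(-90,110,4):
    k=(s>=a)&(s<a+4)
    if k.sum()>5: print(a,k.sum(),np.percentile(o[k],[2,98]).round(1),np.percentile(P[k,2],98).round(1))
E
```

```text
[550.26420885 248.61004261 359.71326873] [ 3.13479756e+00 -1.80830063e-01 -2.30403637e-03]
[  244    53    63   269 11176] rect [563.1 248.2] [ 36.9 168.3] 83.1 z [104.2 113.2 118. ]
[550.34170312 248.25256725 360.15047717] [ 3.13531465e+00 -1.81885286e-01 -1.37536960e-03]
axis angle -0.116645254 pt 562.75525 248.30692
-74 44 [-16.7  18.8] 117.1
-70 257 [-16.6  18. ] 118.1
-66 265 [-17.2  17.9] 117.8
-62 439 [-16.6  17.4] 117.8
-58 203 [-12.7  13.4] 115.6
-54 215 [-12.7  13.3] 115.5
-50 214 [-13.2  13.9] 115.5
-46 219 [-12.5  13.5] 115.7
-42 220 [-13.2  13.8] 115.6
-38 224 [-12.8  12.9] 115.5
-34 220 [-12.8  13.4] 115.7
-30 229 [-13.   13.5] 115.6
-26 236 [-12.4  13.5] 115.7
-22 240 [-12.3  13.6] 115.7
-18 243 [-12.7  13.3] 115.9
-14 240 [-12.7  14. ] 115.5
-10 252 [-12.7  13.2] 115.6
-6 254 [-13.2  13.8] 115.6
-2 255 [-13.1  13.7] 115.8
2 263 [-12.4  13. ] 115.8
6 261 [-12.9  12.9] 115.6
10 269 [-12.7  13.4] 115.9
14 273 [-12.6  13.4] 115.8
18 278 [-12.8  13.3] 116.4
22 286 [-13.   13.5] 116.6
26 293 [-12.8  13.9] 116.7
30 290 [-12.7  13.2] 116.7
34 301 [-12.5  13.1] 116.6
38 307 [-13.  13.] 115.6
42 307 [-12.4  13.5] 116.0
46 319 [-12.7  13.4] 116.0
50 319 [-12.6  13.8] 116.1
54 328 [-12.8  13.6] 115.8
58 317 [-12.7  13.2] 115.8
62 430 [-16.9  18.1] 118.3
66 477 [-17.4  18. ] 118.1
70 446 [-17.3  17.9] 118.1
74 267 [-9.6 10.2] 113.0
78 207 [-7.9  8.4] 110.5
82 188 [-6.1  6.6] 108.8
86 136 [-5.5  6. ] 108.2
90 72 [-2.   2.6] 104.4
94 52 [-2.   2.5] 105.1
```

View pics/w12.png

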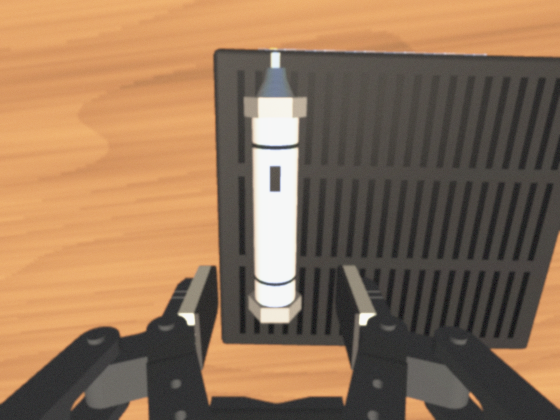

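The driver lies along the tool axis at column 275, with its collars symmetric about (550.5,249.8). Descend and grip it hard.

step_arm:
  moves: "0 1 -35 0 50;0 0 -30 0 50;0 0 -18 0 50;0 0 -10 0 50;0 0 0 0 50;0 0 0 0 50;0 0 -4 0 50;0 0 0 0 50"
  newtons: 40

```text
time_s: 15.82
tool_pos: [550.6, 250.3, 264.7]
tcp_rot: [-3.135, 0.181, -0.003]
force: [0.1, -1.1, 0.3]
grip_width: 0.586
grip_force: 0.0
```

step_arm:
  moves: "0 0 -2 0 50;0 0 0 0 20;0 0 0 0 20;0 0 0 0 20;0 0 0 0 20;0 0 0 0 20;0 0 0 0 20"
  newtons: 40

```text
time_s: 16.4
tool_pos: [550.4, 250.4, 262.2]
tcp_rot: [-3.136, 0.18, -0.001]
force: [-0.1, 0.8, 4.1]
grip_width: 0.311
grip_force: 39.7
```

step_arm:
  moves: "0 0 0 0 20;0 0 5 0 20;0 0 15 0 20;0 0 30 0 20;0 0 40 0 20;0 0 0 0 20;0 0 0 0 20"
  newtons: 90

```text
time_s: 16.98
tool_pos: [550.7, 250.6, 354.1]
tcp_rot: [-3.133, 0.18, -0.006]
force: [-0.5, 0.8, -2.9]
grip_width: 0.295
grip_force: 88.6
```

```bash
cat > drv.py <<'E'
from h import *
import sys
im,d,W=cloud("wrist"); save(sys.argv[1],im); s=state(); print(s["tool_pos"],s["tcp_rot"],s["force"],s["grip_force"])
c=s["tool_pos"]; r=s["tcp_rot"]; yaw=2*np.arctan2(r[1],r[0]); yaw=(yaw+np.pi/2)%np.pi-np.pi/2
e=np.array([np.cos(yaw),np.sin(yaw)]); n=np.array([-e[1],e[0]])
P=W.reshape(-1,3); P=P[~np.isnan(P[:,0])]; S=(P[:,:2]-c[:2])@e; O=(P[:,:2]-c[:2])@n
print("yaw",yaw)
for a in range(14,100,6):
    k=(S>a)&(S<a+6)&(abs(O)<22)&(P[:,2]>c[2]-185)&(P[:,2]<c[2]-130)
    if k.sum()>9: print(a+3,k.sum(),np.percentile(O[k],[2,98]).round(1),(c[2]-np.percentile(P[k,2],97)).round(1))
E
python3 drv.py w13
```

```text
[550.13077148 250.38000294 351.85259066] [-3.13527181e+00  1.80427773e-01 -1.91555736e-05] [ 0.2043131   0.1115387  -2.43870265] 88.60479354858398
yaw -0.11496865477055618
17 1020 [-12.5  13.3] 147.2
23 1116 [-12.7  13.1] 146.6
29 1162 [-12.5  13.3] 146.5
35 1235 [-12.7  13.1] 146.7
41 1257 [-12.5  13.3] 147.4
47 1320 [-12.7  13.1] 147.3
53 1394 [-12.5  13.1] 147.4
59 1323 [-12.6  13.1] 147.4
65 1996 [-17.3  17.5] 145.0
71 2138 [-16.9  17.4] 145.1
77 1183 [-9.4  9.9] 150.8
83 845 [-6.7  7.2] 153.7
89 506 [-5.6  6.1] 155.2
95 271 [-2.3  2.6] 158.7
```

step_arm:
  moves: "-5 -38 0 0.012 20;-5 -40 0 0.012 20;-5 -40 0 0.012 20;-5 -40 0 0.012 20;-5 -40 0 0.012 20;-5 -40 0 0.012 20;-5 -40 0 0.012 20;-5 -40 0 0.012 20;-5 -40 0 0.012 20;-5 -40 0 0.012 20;-5 -40 0 0.012 20;-5 -40 0 0.015 20"

```text
time_s: 18.03
tool_pos: [489.2, -229.3, 349.9]
tcp_rot: [-3.14, -0.051, 0.005]
force: [1.8, 0.4, -1.5]
grip_width: 0.3
grip_force: 88.7
```

step_arm:
  moves: "-5 -38 0 0 20;-5 -38 0 0 20;-5 -38 0 0 20;0 -22 0 0 20;0 0 -35 0 20;0 0 -35 0 20;0 0 -20 0 20;0 0 -10 0 20;0 0 0 0 20;0 0 0 0 20;0 0 0 0 20"

```text
time_s: 18.95
tool_pos: [475.9, -363.9, 253.3]
tcp_rot: [3.14, 0.051, 0.003]
force: [0.5, -0.2, -0.7]
grip_width: 0.294
grip_force: 89.0
```

```bash
python3 drv.py w14; python3 ck.py w15 38 58 380 590 -440 -290; python3 ck.py w15 4 14 380 590 -440 -290
```

```text
[ 475.95220521 -363.88773615  253.55906423] [3.13938435 0.05140638 0.00436194] [ 0.41292739 -0.2273637  -0.73983671] 88.98416876792908
yaw 0.03274641404728951
17 1049 [-13.   12.9] 147.2
23 1085 [-12.8  12.7] 146.4
29 1160 [-13.  13.] 146.3
35 1233 [-12.8  12.7] 146.5
41 1265 [-13.  13.] 147.3
47 1326 [-13.2  12.8] 147.2
53 1369 [-12.9  12.9] 147.3
59 1422 [-13.   12.7] 147.3
65 1853 [-17.4  17.3] 144.8
71 2191 [-17.5  17.3] 144.9
77 1198 [-10.    9.9] 150.3
83 880 [-7.3  7.1] 153.3
89 556 [-6.   5.7] 154.8
95 276 [-2.4  2.1] 158.3
[ 475.90048279 -363.82953186  253.51750861] [3.13949748 0.05135462 0.00457748]
[224 163  15  36 464] rect [ 511.6 -340.7] [14.3  7.2] 3.4 z [43.7 52.1 54.5]
[315 163  19  36 563] rect [ 513.1 -385.5] [14.4  8.2] 0.1 z [42.7 51.5 54.6]
[ 475.76364712 -363.76856975  253.3137855 ] [3.13977644 0.05110287 0.00408244]
[313 196   8  66 359] rect [ 471.5 -389. ] [44.5  3.7] 1.9 z [4.7 6.  7.5]
```

View pics/w14.png

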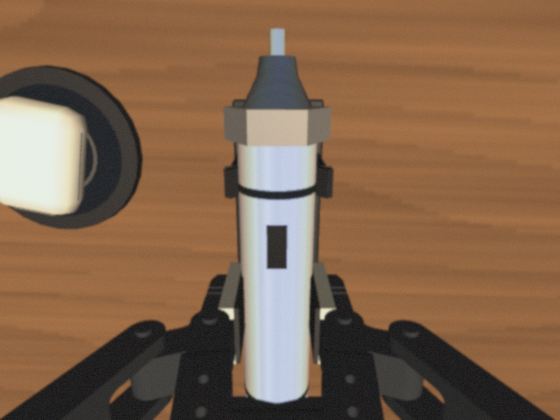

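The barrel (277) is centred between the front clip's cheeks at columns 231 and 324. Lowering to the balls.

step_arm:
  moves: "0 0 -20 0 20;0 0 -10 0 20;0 0 -5 0 20;0 0 -3 0 20;0 0 0 0 20;0 0 0 0 20"

```text
time_s: 19.6
tool_pos: [475.5, -363.9, 214.2]
tcp_rot: [3.141, 0.051, 0.001]
force: [0.2, -1.1, -1.0]
grip_width: 0.295
grip_force: 88.8
```

step_arm:
  moves: "0 0 -3 0 20;0 0 -3 0 20;0 0 -3 0 20;0 0 0 0 20;0 0 0 0 20"

```text
time_s: 20.02
tool_pos: [476.5, -364.1, 206.0]
tcp_rot: [3.139, 0.051, 0.006]
force: [3.0, -2.3, 2.9]
grip_width: 0.293
grip_force: 89.2
```

step_arm:
  moves: "0 0 -3 0 20;0 0 -3 0 20;0 0 -3 0 20;0 0 -3 0 20;0 0 0 0 20;0 0 0 0 20"

```text
time_s: 20.52
tool_pos: [475.3, -364.0, 192.4]
tcp_rot: [3.141, 0.051, -0.001]
force: [1.5, -4.9, -1.2]
grip_width: 0.297
grip_force: 89.2
```

step_arm:
  moves: "0 0 -2 0 20;0 0 -2 0 20;0 0 0 0 20;0 0 0 0 20;0 0 0 0 20"

```text
time_s: 20.93
tool_pos: [475.1, -363.8, 192.1]
tcp_rot: [3.139, 0.052, 0.001]
force: [-5.5, 2.7, 22.7]
grip_width: 0.292
grip_force: 91.8
```

```bash
python3 drv.py w16
```

```text
[ 475.14129438 -363.83013443  192.14905266] [3.13926872e+00 5.21004785e-02 1.33713371e-03] [-5.5937268   2.7432184  22.24470553] 91.82774305343628
yaw 0.033189701392149606
17 1069 [-13.6  12.9] 147.1
23 1113 [-12.8  12.7] 146.4
29 1429 [-20.6  20.5] 140.7
35 2233 [-21.3  21.3] 139.3
41 2786 [-21.3  21.4] 139.4
47 2325 [-21.4  21.4] 144.1
53 1442 [-13.7  17.2] 147.2
59 1403 [-13.4  13.2] 147.3
65 1955 [-17.6  17.4] 144.8
71 2174 [-17.5  17.3] 144.8
77 1171 [-10.    9.5] 150.6
83 865 [-7.3  6.9] 153.4
89 527 [-6.   5.7] 155.2
95 263 [-2.4  2.1] 158.3
```

Bottomed solidly at 22 N with the barrel level and its axis at about 31 mm. Release and retreat.

step_arm:
  moves: "0 0 -1 0 20;0 0 0 0 20;0 0 3 0 20;0 0 0 0 52;0 0 0 0 52;0 0 0 0 52;0 0 0 0 52;0 0 15 0 52;0 0 40 0 52;0 0 40 0 52;-10 0 38 0 52;-20 0 30 0 52"

```text
time_s: 21.98
tool_pos: [446.3, -363.5, 355.9]
tcp_rot: [3.14, 0.053, 0.002]
force: [0.4, -0.8, 0.7]
grip_width: 0.605
grip_force: 0.0
```

step_arm:
  moves: "0 35 10 0 52;0 35 10 0 52;0 35 10 0 52;0 0 0 0 52;0 0 0 0 52;0 0 0 0 52"

```text
time_s: 22.48
tool_pos: [445.4, -258.5, 383.2]
tcp_rot: [-3.141, -0.052, 0.001]
force: [0.3, -0.7, -0.0]
grip_width: 0.612
grip_force: 0.0
```

```bash
python3 - <<'E'
from h import *
im,d,W=cloud("wrist"); save("w17",im)
print(state()["tool_pos"],state()["grip_force"],state()["force"])
P=W.reshape(-1,3); P=P[~np.isnan(P[:,0])]
y=0.033;e=np.array([np.cos(y),np.sin(y)]);n=np.array([-e[1],e[0]]);c=[475,-363.8]
S=(P[:,:2]-c)@e;O=(P[:,:2]-c)@n
for a in range(-80,110,8):
    k=(S>a)&(S<a+8)&(abs(O)<9); 
    if k.sum()>9: print(a,np.percentile(P[k,2],[50,97]).round(1))
for nm,x,yy in(("mouse",541.7,-104.7),("ear",514,-233)):
    k=(abs(P[:,0]-x)<60)&(abs(P[:,1]-yy)<45)&(P[:,2]>18)
    r=cv2.minAreaRect(P[k][:,:2].astype(np.float32));print(nm,r,P[k,2].max())
im2,_,T=cloud("top"); i0=np.load("top_im.npy")
df=np.abs(im2.astype(int)-i0).max(2)
for nm,(a,b,c,dd) in dict(mug=(195,130,245,175),hub=(243,128,320,172),man=(328,165,405,185)).items(): print(nm,(df[b:dd,a:c]>40).sum())
E
```

```text
[ 445.32252534 -258.98372603  382.85595839] 0.0 [0.30058364 0.59091057 0.62169818]
-72 [45.9 47.5]
-64 [44.2 47.5]
-56 [43.3 44.9]
-48 [43.2 45.1]
-40 [43.1 45. ]
-32 [42.8 44.8]
-24 [42.7 45. ]
-16 [43. 45.]
-8 [43.  44.8]
0 [42.6 44.7]
8 [42.8 45.1]
16 [42.9 45.8]
24 [43.2 45.8]
32 [43.1 45.4]
40 [42.9 45.2]
48 [42.8 45. ]
56 [43.3 46.9]
64 [46.  47.5]
72 [38.1 46.5]
80 [33.1 38. ]
88 [ 0.5 35. ]
96 [ 0.2 31.1]
104 [0.1 1.7]
mouse ((541.7547607421875, -104.6542739868164), (59.97200012207031, 100.0520248413086), 72.93174743652344) 46.91098089251265
ear ((500.04119873046875, -236.6466064453125), (92.08195495605469, 82.70587158203125), 0.00022768485359847546) 296.7551017416749
mug 0
hub 0
man 0
```

```bash
python3 -c "
from cell import sign_off
print(sign_off())"
```

```text
the job is handed in; nothing more can be done
None
```

The job is handed in at about 22.5 s: the mouse is centred between the plate's lips, the earbud case is flat on the puck about 3 mm off its centre, and the driver is home and level in both clips; the mug, hub and hand screwdriver did not move.

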